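Rack the cryo-pestles working end down

ROBOT

A 6-joint arm with a two-finger parallel gripper is mounted at the origin on the work surface. World frame = base frame: x ahead of the robot, y to its left, z up, the work surface at z = 0. Lengths are in m, angles in rad, forces in N, time in s.
With the tool pointing down it reaches from about 0.375 to 0.825 m from the base axis. Payload 5.5 kg.
Tool frame: the origin (TCP) lies between the finger pads; the fingertips stand 25 mm ahead of it and the grasp point (between the pads) lies 6 mm ahead of it; z points along the fingers, y is the line along which they close (so a half turn about z gives the same grasp; the last joint's range is limited). The gripper opens to 85 mm and grips with 20 to 120 N. Pads are 22 mm wide; open, the fingers measure 114 mm over their backs; the gripper's body (76 mm by 85 mm) begins 54 mm behind the grasp point. The pads swing forward as they close: fully open they stand 13 mm farther back than shut.
Start: joints at [0, 0.314, -0.047, 1.21, 0, 1.571], TCP at [0.6, -0, 0.256] pointing down, gripper open.
Joint ranges: [-2.67, 2.67], [-0.69, 1.73], [-1.03, 1.25], [-2.08, 2.16], [-1.42, 1.45], [-3.14, 3.14]. Speed limits (rad/s): [2.39, 2.39, 3.01, 3.14, 3.14, 3.14].

INTERFACE

Orientations are given as a unit quaternion [x, y, z, w].
In Python, from cell import * gives the robot as it stands.
- The arm moves only by the tool send_rows, never from a script. Its arguments are lists of equal length, an entry for each row: "offset": the shift along the tool's x, y, z in m, a list of three; "twist": the turn, a rotation vector about the tool's x, y, z in degrees, a list of three. A call has 1 to 8 rows; each row is the pose to reach, as a shift and turn from the pose commanded when the call began, along the tool's axes at that moment; what a row does not reach only later rows make up. A row lasts 1/8 s, in which the tool goes at most 62.5 mm and 10.7 degrees, less where a joint would pass 70% of its speed; a pose out of reach is approached as far as the arm can. A call with a gripper value outside its range is refused whole. "claw" is the finger opening in m, from 0 to 0.0854, set as the call begins (left out, the last holds). The fingers move at their own pace and stop on an object; "squeeze" is the grip in N (left out, the last holds). Time passes only in rows, so rows that repeat a pose let the fingers close. It gives the time, the measured TCP pose, the force, the opening and the grip force at its end, in the units of the state.
- get_state(): the state, without advancing time (a new reading comes with each control period).
- grab_frame(name): name is "scene" or "side" or "wrist"; returns the picture (400x640x3 uint8, red, green, blue); there is no depth.
- calibration(name): a dict with "fx", "fy", "cx", "cy" (pixels), "xyz" and "orientation" of the camera in the world. Camera axes: x right, y down, z forward; pixel columns grow to the right and rows downward; lengths in m; the calibration is good to about 2 mm. The wrist camera is an equidistant fisheye: a pixel r from the principal point sees the ray r / f radians off the axis. A picture is of the moment at which its call begins: read the wrist's pose just before it. calibration takes no time and is no camera call; for the wrist camera it gives the pose at the moment of the call.
- job_done(): hands the job in; it is judged then, once.
Trained networks look in the newest picture that a camera, given by its name, has taken for a name from the list of things; names that differ only in an ending like _2 or _b are one class to them, and where a whole thing is asked for, a point or a joint stands for the part that bears it (a point fixed in the world has none). Each returns a list of dicts, best first, with "p" (0 to 1); they miss things now and then, are a little off and sometimes report something else, mostly with a low value. They report only what shows in the picture. A call takes as long as a camera call. They do not tell look-alikes from the thing itself.
- boxes_of(camera, label): "bbox" ([left, top, right, bottom] in pixels, round what is visible of it).
- landmark_of(camera, label): "position" ([column, row] in pixels: a listed point, or the origin of a listed thing).
The state is a dict: "t": time; "joints": joint angles; "qvel": joint speeds; "tau": joint torques, N m; "tool_pos": TCP position; "ee_rot": TCP orientation; "contact_force": force on the tool from outside, world axes, zero at the start; "torque": the same for the moment, N m; "grip_width": opening from 0.0 (shut) to 1.0 (fully open); "gripper_force": force on a finger pad.
Only numpy, scipy, OpenCV 4.12 (cv2) and the standard library are available. Lean on these libraries where they do the work, as an engineer would, in place of code of your own. Each camera call takes 0.05 s, during which the arm holds its last target. There are 200 camera calls.

TASK

Move the two washed tissue-crusher pestles from the white drying rack into the two wells of the aluminium chilling block, each with its chamfered working end down and fully home on the tapered seat. They were put in the rack either way up, so feel in the well how far each one goes: one that stands on its square end stops a little high and has to come out and be turned end for end (the notched rest is there to lay it on while you take it again by the other end). Never let a pestle drop, and leave the mallet, the bottle and the microplate alone.

Things in the scene. Friction and masses are not known exactly. Their poses are not given: they have to be found in the camera images.
- pestle_a: Stainless pestle, solid cylinder, 22 mm diameter, 150 mm long, about 0.44 kg. One end is square, the other has a 5 mm by 45 degree chamfer (flat 12 mm across). Origin at the middle of its axis; z runs along it and points up at the start, when it stands in the drying rack; whether the chamfered end is then the lower or the upper one is not known and may differ between pestles.
- pestle_b: A second pestle, same sizes and frame as pestle_a, standing in the other hole of the drying rack; which of its ends is chamfered is likewise not known.
- rack: White drying rack, fixed, 160 (x) x 76 (y) x 50 mm, with two plain 24.5 mm holes along its x axis, 80 mm apart, 34 mm deep with a flat floor. A pestle in it, either way up, has its middle 91 mm and its top 166 mm above the bench. Origin under its centre, on the bench.
- slot_1 (a point): Centre of the mouth of the rack's first hole, on its top face 50 mm above the bench, at x = -40 mm of the rack.
- slot_2 (a point): The same for the second hole, at x = +40 mm of the rack.
- block: Fixed aluminium block 160 (x) x 80 (y) x 62 mm, grey jacket round its foot (176 x 92 x 38 mm). Two wells along x, 80 mm apart, 23.5 mm bore, 48 mm deep, with a 45-degree tapered seat at the bottom that fits the chamfer: chamfered end down, a pestle's middle comes to 89 mm above the bench; square end down it stops about 4.5 mm higher. Origin under its centre, on the bench.
- well_1 (a point): Centre of the mouth of the first well, level with the block's top face, 62 mm above the bench, at x = -40 mm of the block; z up along the bore. Both wells are empty at the start.
- well_2 (a point): The same for the second well, at x = +40 mm of the block.
- rest: White pestle rest, fixed, empty. Base 90 (x) x 120 (y) x 8 mm; two rails 10 mm thick, 80 mm along x, at y = -20 and +20 mm, tops 44 mm above the bench, each with a 90-degree V notch 14 mm deep at x = 0. A pestle laid in it lies along the rest's y axis, its ends overhanging the rails by 50 mm. Origin under its centre, on the bench.
- cradle (a point): Where the middle of a pestle lying centred on the rest comes, on its axis, 46 mm above the bench; axes as the rest's: the pestle lies along y.
- mallet: Soft-faced mallet, black, 220 mm long, head 40 mm in diameter and 80 mm wide, lying on the bench; leave it alone. Origin under its middle, x along the handle to the head.
- wash_bottle: Round closed bottle, 60 mm in diameter, 130 mm tall, standing on the bench; leave it alone. Origin under its centre.
- microplate: White microplate 128 x 86 x 15 mm, lying on the bench; leave it alone. Origin under its centre.
Not all that is in view belongs to the job. Leave any blue or yellow look-alike of the pestle_a alone.

How it is judged:
At the end, for the whole second after the job is handed in: Both pestles stand upright (within 3 degrees) in the wells of the block, one in each, within 4 mm of the well's axis, chamfered end down and fully home (within 2 mm of the seated height; on its square end a pestle stands about 4.5 mm too high), let go and at rest ((horizontal distance between pestle_a and well_1 below 0.004 m or horizontal distance between pestle_a and well_2 below 0.004 m) and z of pestle_a in the frame of block between 0.0865 and 0.091 m and angle between the z axis of each of pestle_a, pestle_b and the z axis of block, either way round below 0.06 rad and linear speed of each of pestle_a, pestle_b below 0.02 m/s and (horizontal distance between pestle_b and well_1 below 0.004 m or horizontal distance between pestle_b and well_2 below 0.004 m) and z of pestle_b in the frame of block between 0.0865 and 0.091 m); the robot touches nothing.
It fails at once if a pestle is dropped: it falls freely, faster than 0.5 m/s ((linear speed of pestle_a above 0.5 m/s and contact force between each of the fingers, anything else and pestle_a below 0.05 N) or (linear speed of pestle_b above 0.5 m/s and contact force between each of the fingers, anything else and pestle_b below 0.05 N)).
It fails at once if the mallet, the bottle or the microplate is moved by more than 30 mm (distance of any of mallet, wash_bottle, microplate from where it was at the start of the episode above 0.03 m).
It also fails if it takes over 72 s, if anything falls off the work surface, if the arm or the gripper's body presses on something with over 40 N, if the wrist force passes 120 N, or if a joint passes its speed limit or range.

## Working session

There is one attempt and no reset: what is moved stays moved. The work goes in short steps, Python scripts to look and compute and a tool call to move; the robot and the scene stay as the last step left them, time stands still between calls to the robot, and variables do not carry over. Pictures are saved under pics/ and viewed, at most 13 in all, crops included, and the job is handed in when it is done.

Besides the shell and the picture viewer there is one more tool, called as a command line: name --argument value ..., lists and objects as JSON in quotes. send_rows: Moves the arm, as the interface text tells. Its arguments: {"type":"object","properties":{"offset":{"type":"array","items":{"type":"array","items":{"type":"number"}}},"twist":{"type":"array","items":{"type":"array","items":{"type":"number"}}},"claw":{"type":"number"},"squeeze":{"type":"number"}},"required":["offset","twist"]}

```bash
ls; mkdir -p pics; cat > h.py <<'E'
from cell import *
import numpy as np, cv2
from scipy.spatial.transform import Rotation as R
def ray(cam,px,c=None):
    c=c or calibration(cam)
    x=(px[0]-c['cx'])/c['fx'];y=(px[1]-c['cy'])/c['fy']
    if cam=='wrist':
        r=np.hypot(x,y);s=np.sin(r)/r if r>1e-9 else 1
        d=np.array([x*s,y*s,np.cos(r)])
    else: d=np.array([x,y,1.])
    return np.array(c['xyz']),R.from_quat(c['orientation']).apply(d)
def at_z(cam,px,z,c=None):
    o,d=ray(cam,px,c);return o+d*(z-o[2])/d[2]
def save(cam,name):
    f=grab_frame(cam);cv2.imwrite('pics/'+name,f[:,:,::-1]);return f
E
python3 - <<'E'
from h import *
for c in('scene','side','wrist'):
    save(c,c+'0.png')
    k=calibration(c);print(c,{a:np.round(b,3) for a,b in k.items()})
    for l,z in (('pestle_a',.091),('slot_1',.05),('well_1',.062),('cradle',.046),('rest',0),('rack',0),('block',0)):
        for d in landmark_of(c,l):
            print(l,round(d['p'],2),np.round(d['position']),np.round(at_z(c,d['position'],z,k),3)[:2])
print(get_state()['t'])
a=[cv2.imread(f'pics/{c}0.png') for c in('scene','side')]
cv2.imwrite('pics/m.png',cv2.resize(np.vstack(a),(480,600)))
E
```

```text
pics
scene {'fx': np.float64(367.063), 'fy': np.float64(367.063), 'cx': np.float64(317.868), 'cy': np.float64(200.393), 'xyz': array([0.926, 0.484, 0.664]), 'orientation': array([ 0.252,  0.883, -0.378, -0.116])}
pestle_a 0.94 [281. 169.] [ 0.613 -0.17 ]
pestle_a 0.65 [250. 266.] [0.803 0.062]
pestle_a 0.61 [317. 152.] [ 0.499 -0.182]
pestle_a 0.56 [340. 142.] [ 0.422 -0.19 ]
pestle_a 0.56 [295. 134.] [ 0.506 -0.289]
slot_1 0.87 [337. 150.] [ 0.415 -0.212]
slot_1 0.6 [315. 162.] [ 0.498 -0.195]
well_1 0.93 [442. 248.] [0.433 0.209]
well_1 0.78 [420. 269.] [0.512 0.224]
cradle 0.87 [313. 226.] [0.625 0.   ]
rest 0.77 [310. 238.] [ 0.629 -0.006]
rest 0.67 [325. 168.] [ 0.452 -0.211]
rack 0.81 [328. 168.] [ 0.448 -0.205]
rack 0.72 [247. 262.] [ 0.787 -0.017]
rack 0.53 [336. 150.] [ 0.378 -0.267]
rack 0.24 [420. 268.] [0.466 0.195]
block 0.79 [422. 278.] [0.481 0.218]
block 0.34 [298. 345.] [0.785 0.206]
side {'fx': np.float64(434.494), 'fy': np.float64(434.494), 'cx': np.float64(317.183), 'cy': np.float64(192.464), 'xyz': array([ 0.073, -0.541,  0.569]), 'orientation': array([ 0.815, -0
[... 548 characters left out ...]
': np.float64(309.707), 'fy': np.float64(309.707), 'cx': np.float64(324.752), 'cy': np.float64(201.649), 'xyz': array([0.6  , 0.076, 0.374]), 'orientation': array([0.989, 0.   , 0.   , 0.149])}
pestle_a 0.8 [188. 339.] [ 0.421 -0.2  ]
pestle_a 0.78 [240. 338.] [ 0.496 -0.188]
pestle_a 0.73 [326. 334.] [ 0.602 -0.177]
slot_1 0.56 [245. 321.] [ 0.493 -0.193]
well_1 0.93 [173.   0.] [0.435 0.209]
cradle 0.57 [346. 188.] [ 0.623 -0.01 ]
cradle 0.29 [342. 177.] [0.619 0.002]
rest 0.61 [467. 187.] [ 0.79 -0.02]
rest 0.57 [342. 181.] [ 0.621 -0.013]
rack 0.96 [228. 302.] [ 0.453 -0.2  ]
rack 0.42 [218.   5.] [0.468 0.216]
block 0.92 [219.   9.] [0.469 0.21 ]
block 0.32 [468.  18.] [0.783 0.206]
1.2
```

View pics/scene0.png

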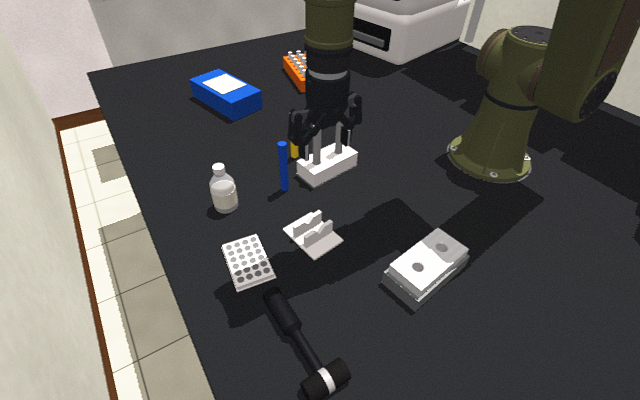

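View pics/side0.png

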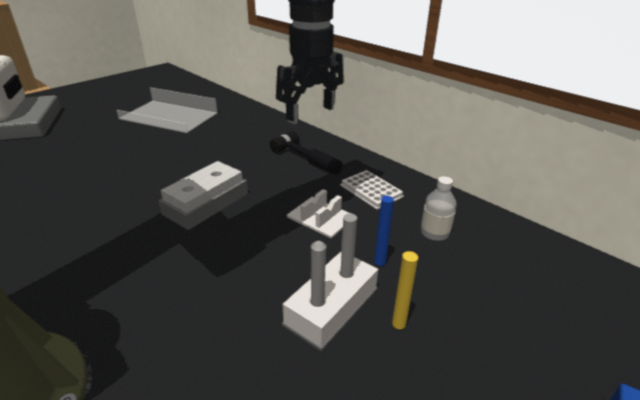

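View pics/wrist0.png

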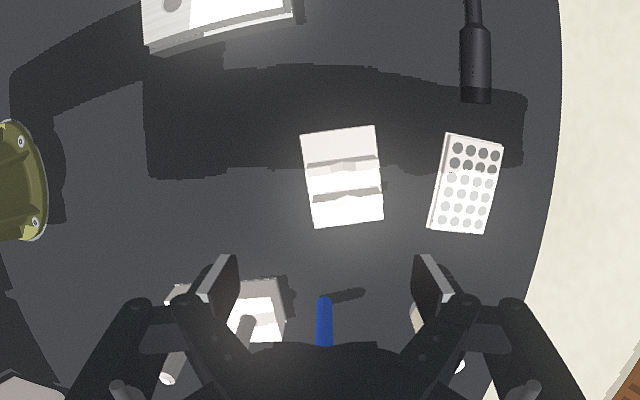

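The scene has the grey pestles in the rack near x 0.42 and 0.50, y −0.20. The blue and yellow look-alikes stand apart at (0.60,−0.18) and (0.53,−0.3). I'll check the top ends for a chamfer and refine the yaws.

```bash
python3 - <<'E'
from h import *
s=cv2.imread('pics/side0.png')[205:320,290:370]
w=cv2.imread('pics/wrist0.png')[290:390,150:270]
f=lambda a:cv2.resize(a,(390,560),interpolation=cv2.INTER_CUBIC)
cv2.imwrite('pics/c.png',np.hstack([f(s),cv2.resize(w,(390,325),interpolation=cv2.INTER_CUBIC) if 0 else cv2.copyMakeBorder(cv2.resize(w,(390,325),interpolation=cv2.INTER_CUBIC),0,235,0,0,cv2.BORDER_CONSTANT)]))
E
```

```text
(no output)
```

View pics/c.png

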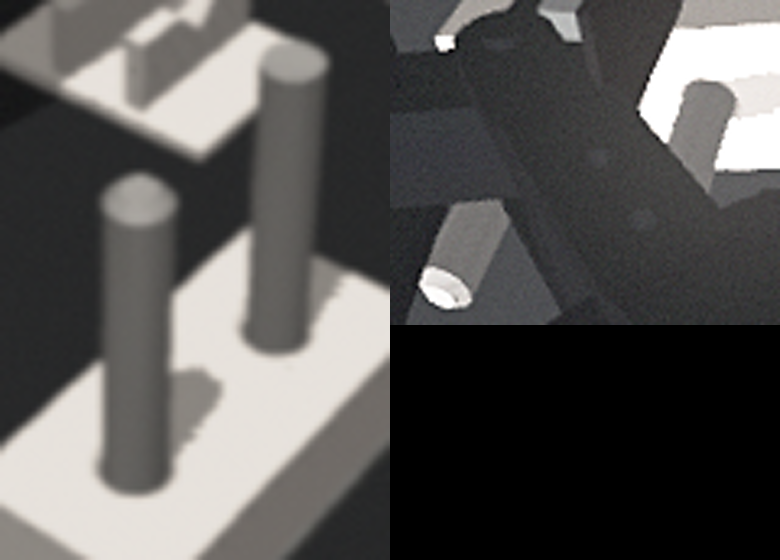

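P1 (near, slot_1) clearly shows its chamfer on top, so it must be flipped. P2 (far, slot_2) shows a flat square top, so its chamfer is already down. I'll move above P2 first.

```bash
python3 - <<'E'
from h import *
s=get_state();print(s['tool_pos'],np.round(R.from_quat(s['ee_rot']).as_matrix(),3),s['grip_width'],s['contact_force'])
E
```

```text
[ 6.00019057e-01 -1.05894043e-05  2.56305440e-01] [[ 0.  1.  0.]
 [ 1. -0. -0.]
 [-0.  0. -1.]] 1.0008586007828049 [ 0.44138455 -0.11015655 -0.1522542 ]
```

send_rows --offset '[[-0.035,-0.02,0],[-0.075,-0.04,0],[-0.115,-0.06,0],[-0.155,-0.083,0],[-0.191,-0.103,0],[-0.191,-0.103,0]]' --twist '[[0,0,0],[0,0,0],[0,0,0],[0,0,0],[0,0,0],[0,0,0]]' --claw 0.06 --squeeze 100

```text
t: 1.95
tool_pos: [0.4958, -0.193, 0.2565]
ee_rot: [0.708, 0.706, -0.0, 0.0]
contact_force: [-0.9, 0.2, -0.1]
grip_width: 0.704
gripper_force: 0.0
```

```bash
python3 - <<'E'
from h import *
for c in('wrist','scene','side'):
    k=calibration(c);save(c,c+'1.png')
    for l,z in (('pestle_a',.091),('slot_1',.05),('well_1',.062),('cradle',.046)):
        for d in landmark_of(c,l):
            if d['p']>.4:print(c,l,round(d['p'],2),np.round(d['position']),np.round(at_z(c,d['position'],z,k),3)[:2])
s=get_state();print(s['tool_pos'],s['t'])
E
```

```text
wrist pestle_a 0.97 [333. 279.] [ 0.504 -0.291]
wrist pestle_a 0.95 [322. 192.] [ 0.493 -0.195]
wrist pestle_a 0.8 [427. 184.] [ 0.595 -0.187]
wrist pestle_a 0.66 [242. 202.] [ 0.415 -0.205]
wrist slot_1 0.77 [323. 181.] [ 0.494 -0.194]
wrist slot_1 0.64 [252. 190.] [ 0.416 -0.204]
wrist cradle 0.92 [440.  19.] [ 0.622 -0.01 ]
scene pestle_a 0.88 [292. 138.] [ 0.523 -0.274]
scene pestle_a 0.73 [317. 151.] [ 0.498 -0.187]
scene pestle_a 0.63 [339. 140.] [ 0.418 -0.197]
scene pestle_a 0.63 [282. 167.] [ 0.608 -0.174]
scene slot_1 0.9 [311. 162.] [ 0.507 -0.201]
scene slot_1 0.57 [335. 151.] [ 0.423 -0.208]
scene slot_1 0.57 [313. 235.] [0.642 0.029]
scene well_1 0.84 [441. 248.] [0.435 0.209]
scene well_1 0.8 [419. 268.] [0.511 0.221]
scene cradle 0.71 [312. 221.] [ 0.621 -0.013]
side pestle_a 0.79 [320. 280.] [ 0.42  -0.207]
side pestle_a 0.77 [383. 231.] [ 0.584 -0.2  ]
side pestle_a 0.77 [405. 293.] [ 0.49  -0.313]
side pestle_a 0.56 [347. 254.] [ 0.494 -0.195]
side slot_1 0.71 [317. 300.] [ 0.415 -0.205]
side slot_1 0.61 [348. 269.] [ 0.502 -0.191]
side well_1 0.81 [220. 174.] [0.514 0.206]
side well_1 0.72 [188. 189.] [0.429 0.2  ]
side cradle 0.62 [319. 197.] [0.625 0.001]
[ 0.49701982 -0.19092043  0.25627189] 2.7
```

View pics/wrist1.png

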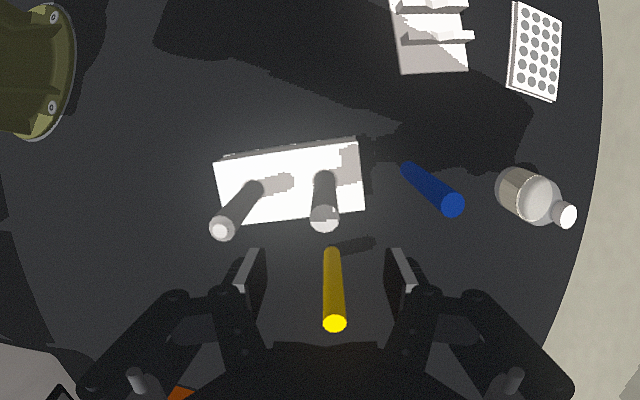

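```bash
python3 - <<'E'
from h import *
for p in ((323,217),(222,229)): print(at_z('wrist',p,.166))
for p in ((333,323),): print(at_z('wrist',p,.15))
E
```

```text
[ 0.49588633 -0.19084446  0.166     ]
[ 0.41987698 -0.20095247  0.166     ]
[ 0.50475635 -0.30044801  0.15      ]
```

send_rows --offset '[[-0.001,-0.002,0.04],[-0.001,-0.002,0.08],[-0.001,-0.002,0.104],[-0.001,-0.002,0.104]]' --twist '[[0,0,0],[0,0,0],[0,0,0],[0,0,0]]'

```text
t: 3.2
tool_pos: [0.4934, -0.1915, 0.1506]
ee_rot: [0.707, 0.707, -0.001, -0.002]
contact_force: [-0.8, 0.3, 0.0]
grip_width: 0.705
gripper_force: 0.0
```

send_rows --offset '[[0,0,0],[0,0,0],[0,0,0],[0,0,0]]' --twist '[[0,0,0],[0,0,0],[0,0,0],[0,0,0]]' --claw 0.0

```text
t: 3.7
tool_pos: [0.4958, -0.1924, 0.154]
ee_rot: [0.707, 0.707, 0.0, 0.001]
contact_force: [-1.4, -0.2, 5.5]
grip_width: 0.234
gripper_force: 97.5
```

send_rows --offset '[[0,0,-0.02],[0,0,-0.06],[0.01,0,-0.09],[0.06,-0.01,-0.1],[0.11,-0.02,-0.1],[0.16,-0.03,-0.1],[0.21,-0.04,-0.1],[0.26,-0.045,-0.1]]' --twist '[[0,0,0],[0,0,0],[0,0,0],[0,0,0],[0,0,0],[0,0,0],[0,0,0],[0,0,0]]'

```text
t: 4.7
tool_pos: [0.4492, 0.0694, 0.2527]
ee_rot: [0.707, 0.707, 0.0, 0.0]
contact_force: [0.5, -1.3, -3.7]
grip_width: 0.231
gripper_force: 98.8
```

send_rows --offset '[[0.045,-0.006,0],[0.08,-0.01,0],[0.08,-0.01,0],[0.08,-0.01,0]]' --twist '[[0,0,0],[0,0,0],[0,0,0],[0,0,0]]'

```text
t: 5.2
tool_pos: [0.4398, 0.1477, 0.2524]
ee_rot: [0.707, 0.707, -0.0, 0.0]
contact_force: [1.4, 0.5, -3.7]
grip_width: 0.234
gripper_force: 98.8
```

```bash
python3 - <<'E'
from h import *
s=get_state();print(s['tool_pos'],s['t'],s['contact_force'],s['torque'])
for c in('wrist',):
    k=calibration(c);save(c,c+'2.png')
    for l,z in (('well_1',.062),('cradle',.046),('block',0),('rest',0)):
        for d in landmark_of(c,l):
            if d['p']>.4:print(c,l,round(d['p'],2),np.round(d['position']),np.round(at_z(c,d['position'],z,k),3)[:2])
E
```

```text
[0.43984562 0.14770387 0.25240219] 5.2 [ 1.37945759  0.45842702 -3.66181327] [-0.0079407   0.01199761  0.00525692]
wrist well_1 0.8 [316. 122.] [0.432 0.211]
wrist well_1 0.66 [393. 116.] [0.508 0.218]
wrist cradle 0.64 [460. 294.] [ 0.623 -0.008]
wrist block 0.57 [351. 116.] [0.471 0.215]
wrist rest 0.67 [447. 276.] [ 0.619 -0.006]
```

View pics/wrist2.png

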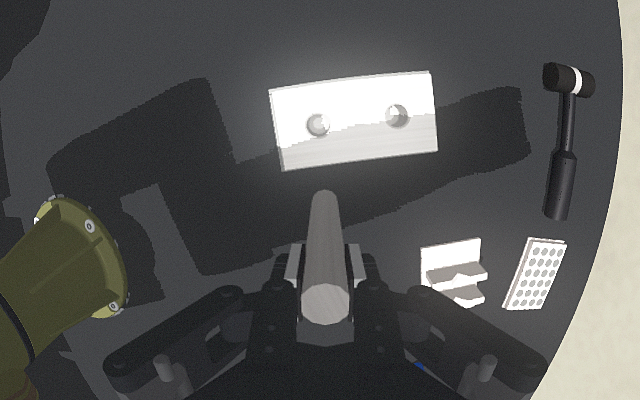

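```bash
python3 - <<'E'
from h import *
k=calibration('wrist')
c=np.array([at_z('wrist',p,.062,k)[:2] for p in((270,90),(430,72),(438,150),(284,171))])
print(c.round(4),c.mean(0).round(4),np.linalg.norm(np.roll(c,-1,0)-c,axis=1).round(4))
for p in((318,125),(398,116)):print(at_z('wrist',p,.062,k).round(4))
# pestle top and bottom centres
print(at_z('wrist',(325,303),.266,k),at_z('wrist',(324,196),.118,k))
g=cv2.imread('pics/wrist2.png',0)
cs=cv2.HoughCircles(cv2.GaussianBlur(g[95:145,290:425],(3,3),0),cv2.HOUGH_GRADIENT,1,40,param1=100,param2=10,minRadius=8,maxRadius=16)
print(None if cs is None else cs[0]+[290,95,0])
E
```

```text
[[0.3865 0.2428]
 [0.5466 0.2646]
 [0.5584 0.184 ]
 [0.3988 0.1604]] [0.4726 0.2129] [0.1616 0.0814 0.1614 0.0832]
[0.4337 0.2068 0.062 ]
[0.5135 0.2172 0.062 ]
[0.44027594 0.14779536 0.266     ] [0.43960908 0.15007832 0.118     ]
[[317.5        125.5         11.60000038]
 [396.5        114.5         13.        ]]
```

send_rows --offset '[[0.03,-0.004,0],[0.0595,-0.007,0],[0.0595,-0.007,0.03],[0.0595,-0.007,0.05],[0.0595,-0.007,0.06],[0.0595,-0.007,0.066]]' --twist '[[0,0,0],[0,0,0],[0,0,0],[0,0,0],[0,0,0],[0,0,0]]'

```text
t: 6.2
tool_pos: [0.4333, 0.2075, 0.1863]
ee_rot: [0.707, 0.707, 0.0, -0.0]
contact_force: [0.9, 0.8, -3.6]
grip_width: 0.232
gripper_force: 98.9
```

```bash
cat >st.py <<'E'
from h import *
s=get_state();print(s['t'],'pos',np.round(s['tool_pos'],4),'F',np.round(s['contact_force'],1),'M',np.round(s['torque'],2),'rot',np.round(R.from_quat(s['ee_rot']).as_matrix(),3).tolist(),'j',np.round(s['joints'],2),s['grip_width'],s['gripper_force'])
E
python3 st.py
```

```text
6.2 pos [0.4333 0.2075 0.1863] F [ 0.9  0.8 -3.6] M [0.33 0.1  0.  ] rot [[0.001, 1.0, 0.0], [1.0, -0.001, 0.001], [0.001, 0.0, -1.0]] j [ 0.45  0.13 -0.44  1.    0.    2.02] 0.23219152654841205 98.88261571526527
```

send_rows --offset '[[0,0,0.008],[0,0,0.016],[0,0,0.024],[0,0,0.03],[0,0,0.033],[0,0,0.033]]' --twist '[[0,0,0],[0,0,0],[0,0,0],[0,0,0],[0,0,0],[0,0,0]]'

```text
t: 6.95
tool_pos: [0.433, 0.2076, 0.1531]
ee_rot: [0.707, 0.707, -0.0, -0.0]
contact_force: [0.0, 2.3, -5.2]
grip_width: 0.232
gripper_force: 98.6
```

```bash
python3 st.py
```

```text
6.95 pos [0.433  0.2076 0.1531] F [ 0.   2.3 -5.2] M [ 0.62 -0.11  0.03] rot [[-0.0, 1.0, -0.0], [1.0, 0.0, 0.0], [0.0, -0.0, -1.0]] j [ 0.45  0.16 -0.49  0.92  0.    2.02] 0.23162466948227273 98.63830201327801
```

Sliding freely. I'll continue to the seat in small steps.

send_rows --offset '[[0,0,0.001],[0,0,0.002],[0,0,0.003],[0,0,0.004],[0,0,0.004]]' --twist '[[0,0,0],[0,0,0],[0,0,0],[0,0,0],[0,0,0]]'

```text
t: 7.58
tool_pos: [0.4338, 0.2081, 0.1519]
ee_rot: [0.707, 0.707, 0.001, 0.0]
contact_force: [-4.2, 0.6, 18.5]
grip_width: 0.232
gripper_force: 101.8
```

send_rows --offset '[[0,0,-0.002],[0,0,-0.002],[0,0,-0.002],[0,0,-0.002]]' --twist '[[0,0,0],[0,0,0],[0,0,0],[0,0,0]]' --claw 0.05

```text
t: 8.07
tool_pos: [0.4329, 0.2073, 0.1511]
ee_rot: [0.707, 0.707, -0.0, 0.0]
contact_force: [0.2, -1.0, 0.3]
grip_width: 0.587
gripper_force: 0.0
```

send_rows --offset '[[0,0,-0.03],[0,0,-0.07],[0,0,-0.1],[-0.05,0,-0.1],[-0.1,-0.002,-0.1],[-0.15,-0.004,-0.1],[-0.2,-0.008,-0.1],[-0.25,-0.012,-0.1]]' --twist '[[0,0,0],[0,0,0],[0,0,0],[0,0,0],[0,0,0],[0,0,0],[0,0,0],[0,0,0]]'

```text
t: 9.07
tool_pos: [0.4207, -0.0441, 0.2513]
ee_rot: [0.707, 0.707, 0.0, 0.0]
contact_force: [1.2, -0.1, -0.7]
grip_width: 0.586
gripper_force: 0.0
```

```bash
python3 st.py; python3 - <<'E'
from h import *
f=save('scene','scene3.png');g=save('side','side3.png')
a=cv2.resize(f[190:320,370:480],(400,473),interpolation=3);b=cv2.resize(g[110:240,150:260],(400,473),interpolation=3)
cv2.imwrite('pics/c3.png',np.hstack([a,b])[:,:,::-1])
for c in('scene','side'):
    k=calibration(c)
    # expected pixel of top centre at seated / high
    for z in(.164,.1685):
        p=R.from_quat(k['orientation']).inv().apply(np.array([.433,.2073,z])-k['xyz']);print(c,z,k['fx']*p[0]/p[2]+k['cx'],k['fy']*p[1]/p[2]+k['cy'])
E
```

```text
9.075 pos [ 0.4207 -0.0441  0.2513] F [ 1.2 -0.1 -0.7] M [ 0.01 -0.1  -0.01] rot [[-0.0, 1.0, 0.0], [1.0, 0.0, -0.0], [-0.0, 0.0, -1.0]] j [-0.1  -0.02 -0.45  1.14 -0.    1.47] 0.5863317282163386 0.0
scene 0.164 454.25686199867425 213.2191307233192
scene 0.1685 454.8891037742095 211.57155756341865
side 0.164 179.8655397937188 144.90351941203448
side 0.1685 179.49826842690862 142.89956788370642
```

View pics/c3.png

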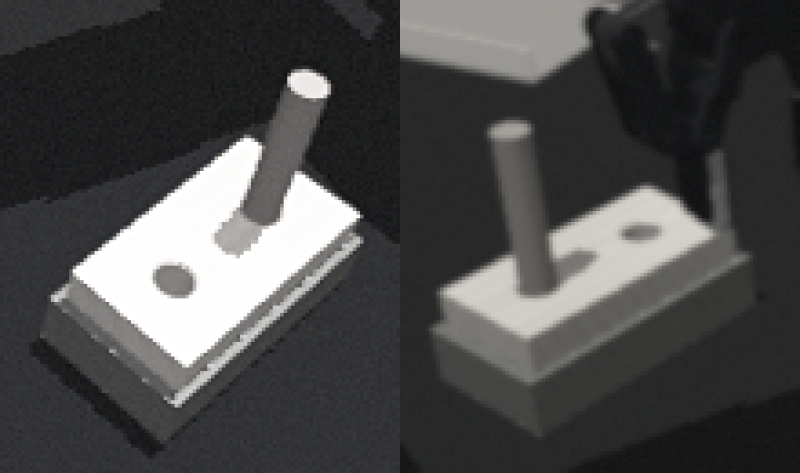

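P2's top centre is at scene (455,213.6) and side (181,146). This matches the seated prediction, so it's home and its upper end is square. Next is P1, gripped with a 45° lean.

send_rows --offset '[[-0.015,0,0],[-0.03,0,0],[-0.05,-0.001,0.01],[-0.07,-0.003,0.02],[-0.096,-0.003,0.04],[-0.096,-0.003,0.041]]' --twist '[[0,-9,0],[0,-18,0],[0,-27,0],[0,-36,0],[0,-45,0],[0,-45,0]]'

```text
t: 9.93
tool_pos: [0.4162, -0.1375, 0.2076]
ee_rot: [0.652, 0.655, -0.272, 0.268]
contact_force: [0.2, 0.8, 1.4]
grip_width: 0.581
gripper_force: 0.0
```

```bash
python3 st.py
```

```text
9.925 pos [ 0.4162 -0.1375  0.2076] F [0.2 0.8 1.4] M [ 0.64 -0.05 -0.05] rot [[-0.006, 1.0, -0.003], [0.708, 0.002, -0.707], [-0.707, -0.007, -0.708]] j [ 0.19  0.14 -0.61  1.01 -0.77  1.83] 0.5809932848920121 0.0
```

send_rows --offset '[[0,0,0.03],[0,0,0.06],[0,0,0.084],[0,0,0.084]]' --twist '[[0,0,0],[0,0,0],[0,0,0],[0,0,0]]'

```text
t: 10.42
tool_pos: [0.4178, -0.1981, 0.1512]
ee_rot: [0.654, 0.653, -0.27, 0.27]
contact_force: [0.2, 0.6, 0.8]
grip_width: 0.584
gripper_force: 0.0
```

send_rows --offset '[[0,0,0],[0,0,0],[0,0,0],[0,0,0]]' --twist '[[0,0,0],[0,0,0],[0,0,0],[0,0,0]]' --claw 0.0 --squeeze 120

```text
t: 10.92
tool_pos: [0.4184, -0.1977, 0.1523]
ee_rot: [0.653, 0.654, -0.271, 0.271]
contact_force: [-3.8, 2.1, 7.8]
grip_width: 0.221
gripper_force: 117.2
```

```bash
python3 st.py
```

```text
10.925 pos [ 0.4184 -0.1977  0.1523] F [-3.8  2.1  7.8] M [ 0.12  0.8  -0.46] rot [[-0.001, 1.0, 0.001], [0.706, 0.002, -0.708], [-0.708, 0.0, -0.706]] j [ 0.05  0.17 -0.72  0.72 -0.79  1.63] 0.22079530944818432 117.21025529550388
```

send_rows --offset '[[-0.015,0,-0.015],[-0.04,0,-0.04],[-0.065,0,-0.065],[-0.085,0,-0.085],[-0.085,0,-0.085]]' --twist '[[0,0,0],[0,0,0],[0,0,0],[0,0,0],[0,0,0]]'

```text
t: 11.55
tool_pos: [0.4193, -0.197, 0.2726]
ee_rot: [0.654, 0.653, -0.269, 0.271]
contact_force: [-0.5, 0.7, -4.4]
grip_width: 0.222
gripper_force: 118.3
```

```bash
python3 st.py; python3 - <<'E'
from h import *
k=dict(fx=309.707,fy=309.707,cx=324.752,cy=201.649,xyz=np.array([.6,.076,.374]),orientation=np.array([.989,0,0,.149]))
c=np.array([at_z('wrist',p,.008,k)[:2] for p in((300,135),(375,125),(384,220),(314,229))])
print(c.round(3),c.mean(0).round(4),np.linalg.norm(np.roll(c,-1,0)-c,axis=1).round(4))
e=np.roll(c,-1,0)-c;print(np.degrees(np.arctan2(e[:,1],e[:,0])).round(1))
E
```

```text
11.55 pos [ 0.4193 -0.197   0.2726] F [-0.5  0.7 -4.4] M [ 1.45 -0.04 -0.  ] rot [[0.002, 1.0, 0.003], [0.708, 0.001, -0.706], [-0.706, 0.004, -0.708]] j [ 0.05  0.03 -0.56  1.02 -0.78  1.63] 0.22199620037962947 118.30755222123116
[[ 0.571  0.045]
 [ 0.659  0.058]
 [ 0.676 -0.061]
 [ 0.586 -0.073]] [ 0.623  -0.0079] [0.0894 0.1204 0.0902 0.1197]
[   8.   -82.2 -172.4   97.4]
```

Laying at 45° lean on the −y side of the rest would bring the gripper body into the blue look-alike. I'll put the pestle back in the rack and regrip with a 68° lean, so the tool stands steeper at the rest.

send_rows --offset '[[0.02,0,0.02],[0.045,0,0.045],[0.065,0,0.065],[0.078,0,0.078],[0.084,0,0.084],[0.084,0,0.084]]' --twist '[[0,0,0],[0,0,0],[0,0,0],[0,0,0],[0,0,0],[0,0,0]]'

```text
t: 12.3
tool_pos: [0.4174, -0.1981, 0.1523]
ee_rot: [0.652, 0.654, -0.272, 0.271]
contact_force: [-2.9, 2.3, 5.5]
grip_width: 0.222
gripper_force: 119.3
```

```bash
python3 st.py
```

```text
12.3 pos [ 0.4174 -0.1981  0.1523] F [-2.9  2.3  5.5] M [ 0.72  0.84 -0.49] rot [[-0.003, 1.0, -0.001], [0.706, 0.001, -0.709], [-0.708, -0.002, -0.706]] j [ 0.04  0.17 -0.72  0.72 -0.79  1.63] 0.2221782290867992 119.33287720719818
```

send_rows --offset '[[0,0,0],[0,0,0],[0,0,0],[0.001,0,0],[0.002,0,0],[0.002,0,0.0005],[0.002,0,0.0005]]' --twist '[[0,0,0],[0,0,0],[0,0,0],[0,-8,0],[0,-16,0],[0,-23,0],[0,-23,0]]' --claw 0.05

```text
t: 13.18
tool_pos: [0.4176, -0.1962, 0.1484]
ee_rot: [0.584, 0.588, -0.397, 0.394]
contact_force: [0.6, -0.2, 0.4]
grip_width: 0.585
gripper_force: 0.0
```

```bash
python3 st.py
```

```text
13.175 pos [ 0.4176 -0.1962  0.1484] F [ 0.6 -0.2  0.4] M [0.96 0.01 0.  ] rot [[-0.007, 1.0, -0.001], [0.374, 0.002, -0.927], [-0.927, -0.007, -0.374]] j [ 0.21  0.46 -0.67  0.9  -1.14  2.08] 0.584803994610099 0.0
```

send_rows --offset '[[0,0,0],[0,0,0],[0,0,0],[0,0,0]]' --twist '[[0,0,0],[0,0,0],[0,0,0],[0,0,0]]' --claw 0.0

```text
t: 13.68
tool_pos: [0.4181, -0.1971, 0.1515]
ee_rot: [0.587, 0.586, -0.395, 0.396]
contact_force: [-1.4, 0.2, 4.4]
grip_width: 0.216
gripper_force: 117.1
```

send_rows --offset '[[-0.0185,0,-0.0075],[-0.046,0,-0.0185],[-0.074,0,-0.03],[-0.102,0,-0.041],[-0.116,0,-0.047],[-0.116,0,-0.047]]' --twist '[[0,0,0],[0,0,0],[0,0,0],[0,0,0],[0,0,0],[0,0,0]]'

```text
t: 14.42
tool_pos: [0.4181, -0.1965, 0.2758]
ee_rot: [0.587, 0.586, -0.395, 0.395]
contact_force: [0.7, 0.1, -4.9]
grip_width: 0.218
gripper_force: 117.6
```

```bash
python3 st.py; cat > plan.py <<'E'
from h import *
from scipy.spatial.transform import Slerp
D=R.from_matrix([[0,1,0],[1,0,0],[0,0,-1]])
def tgt(yaw,lean): return R.from_euler('z',yaw,degrees=True)*D*R.from_euler('y',lean,degrees=True)
def rel(p,Rt,p0=None,R0=None,n=1,ps=None):
    s=get_state();p0=s['tool_pos'] if p0 is None else p0;R0=R.from_quat(s['ee_rot']) if R0 is None else R0
    off=[];tw=[]
    sl=Slerp([0,1],R.concatenate([R0,Rt]))
    ps=[p] if ps is None else ps
    way=[np.array(p0)]+[np.array(q) for q in ps]
    for f in np.linspace(0,1,n+1)[1:]:
        x=f*(len(way)-1);i=min(int(x),len(way)-2)
        q=way[i]+(x-i)*(way[i+1]-way[i])
        off.append(R0.inv().apply(q-p0).round(3).tolist());tw.append((R0.inv()*sl(f)).as_rotvec(degrees=True).round(1).tolist())
    print('offset',off);print('twist',tw)
E
python3 - <<'E'
from plan import *
rel(None,tgt(7.75,22),n=14,ps=[(.52,-.13,.265),(.6307,-.0647,.20)])
E
```

```text
14.425 pos [ 0.4181 -0.1965  0.2758] F [ 0.7  0.1 -4.9] M [ 1.85 -0.05  0.01] rot [[0.002, 1.0, 0.0], [0.376, -0.001, -0.927], [-0.927, 0.002, -0.376]] j [ 0.2   0.26 -0.58  1.2  -1.14  2.08] 0.21795262882771652 117.64390387572348
offset [[0.005, 0.015, -0.008], [0.01, 0.029, -0.016], [0.015, 0.044, -0.025], [0.02, 0.058, -0.033], [0.025, 0.073, -0.041], [0.03, 0.087, -0.049], [0.035, 0.102, -0.058], [0.047, 0.118, -0.063], [0.059, 0.133, -0.068], [0.072, 0.149, -0.073], [0.084, 0.165, -0.078], [0.096, 0.181, -0.083], [0.108, 0.197, -0.088], [0.12, 0.212, -0.094]]
twist [[-0.2, 6.4, -0.6], [-0.5, 12.8, -1.1], [-0.7, 19.2, -1.7], [-0.9, 25.6, -2.3], [-1.2, 32.1, -2.9], [-1.4, 38.5, -3.4], [-1.6, 44.9, -4.0], [-1.9, 51.3, -4.6], [-2.1, 57.7, -5.1], [-2.3, 64.1, -5.7], [-2.6, 70.5, -6.3], [-2.8, 76.9, -6.9], [-3.0, 83.4, -7.4], [-3.3, 89.8, -8.0]]
```

send_rows --offset '[[0.005,0.015,-0.008],[0.01,0.029,-0.016],[0.015,0.044,-0.025],[0.02,0.058,-0.033],[0.025,0.073,-0.041],[0.03,0.087,-0.049],[0.035,0.102,-0.058]]' --twist '[[-0.2,6.4,-0.6],[-0.5,12.8,-1.1],[-0.7,19.2,-1.7],[-0.9,25.6,-2.3],[-1.2,32.1,-2.9],[-1.4,38.5,-3.4],[-1.6,44.9,-4.0]]'

```text
t: 15.3
tool_pos: [0.5196, -0.1295, 0.2631]
ee_rot: [0.667, 0.718, -0.147, 0.134]
contact_force: [-0.3, 0.5, -4.8]
grip_width: 0.219
gripper_force: 117.8
```

```bash
python3 st.py; python3 - <<'E'
from plan import *
rel(None,tgt(7.75,22),n=8,ps=[(.6307,-.0647,.20)])
E
```

```text
15.3 pos [ 0.5196 -0.1295  0.2631] F [-0.3  0.5 -4.8] M [0.59 0.   0.02] rot [[-0.075, 0.997, -0.003], [0.919, 0.068, -0.389], [-0.388, -0.032, -0.921]] j [-0.02  0.17 -0.27  1.12 -0.4   1.48] 0.21918411489033407 117.80119850300252
offset [[0.009, 0.015, 0.004], [0.019, 0.029, 0.008], [0.028, 0.044, 0.012], [0.038, 0.059, 0.016], [0.047, 0.073, 0.02], [0.057, 0.088, 0.024], [0.066, 0.103, 0.028], [0.076, 0.117, 0.033]]
twist [[-0.2, 5.6, -0.5], [-0.5, 11.2, -1.0], [-0.7, 16.8, -1.5], [-1.0, 22.4, -2.0], [-1.2, 28.0, -2.5], [-1.4, 33.5, -3.0], [-1.7, 39.1, -3.5], [-1.9, 44.7, -4.0]]
```

send_rows --offset '[[0.009,0.015,0.004],[0.019,0.029,0.008],[0.028,0.044,0.012],[0.038,0.059,0.016],[0.047,0.073,0.02],[0.057,0.088,0.024],[0.066,0.103,0.028],[0.076,0.117,0.033]]' --twist '[[-0.2,5.6,-0.5],[-0.5,11.2,-1.0],[-0.7,16.8,-1.5],[-1.0,22.4,-2.0],[-1.2,28.0,-2.5],[-1.4,33.5,-3.0],[-1.7,39.1,-3.5],[-1.9,44.7,-4.0]]'

```text
t: 16.3
tool_pos: [0.6308, -0.0657, 0.1987]
ee_rot: [0.646, 0.74, 0.124, -0.143]
contact_force: [-0.0, 0.4, -3.7]
grip_width: 0.219
gripper_force: 117.9
```

```bash
python3 st.py; python3 - <<'E'
from plan import *
rel(None,tgt(7.75,22),n=1,ps=[(.6307,-.0647,.09)])
f=save('scene','scene4.png');g=save('side','side4.png')
a=cv2.resize(f[100:280,230:400],(400,424),interpolation=3);b=cv2.resize(g[60:260,270:430],(339,424),interpolation=3)
cv2.imwrite('pics/c4.png',np.hstack([a,b])[:,:,::-1])
E
```

```text
16.3 pos [ 0.6308 -0.0657  0.1987] F [-0.   0.4 -3.7] M [-0.96 -0.14  0.01] rot [[-0.126, 0.991, -0.051], [0.92, 0.136, 0.368], [0.372, -0.001, -0.928]] j [-0.27  0.52  0.08  1.28  0.35  1.14] 0.2185586922410481 117.85960919660283
offset [[-0.04, 0.0, 0.101]]
twist [[-0.1, 0.2, 0.0]]
```

View pics/c4.png

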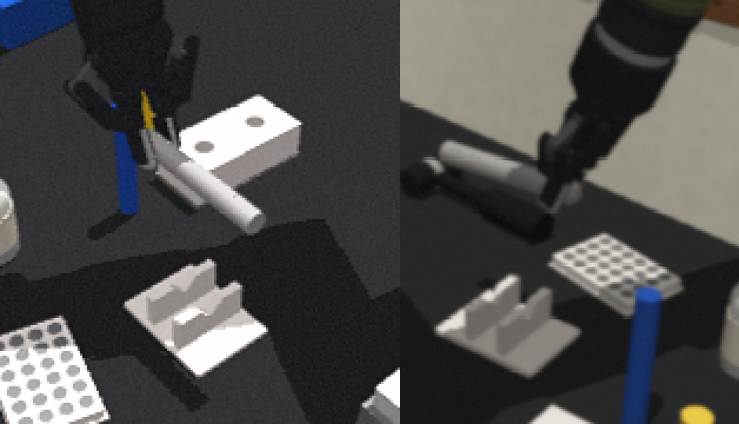

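The pestle is held level over the rest, clear of the blue one. Lowering now.

send_rows --offset '[[-0.011,0,0.028],[-0.026,0,0.065],[-0.041,0,0.102],[-0.048,0,0.121],[-0.05,0,0.125],[-0.05,0,0.125]]' --twist '[[0,0,0],[0,0,0],[0,0,0],[0,0,0],[0,0,0],[0,0,0]]'

```text
t: 17.15
tool_pos: [0.6312, -0.0654, 0.0669]
ee_rot: [0.646, 0.74, 0.124, -0.141]
contact_force: [-0.2, -0.6, -3.9]
grip_width: 0.219
gripper_force: 118.0
```

send_rows --offset '[[-0.0007,0,0.002],[-0.0015,0,0.004],[-0.002,0,0.0055],[-0.0027,0,0.007],[-0.0034,0,0.0085],[-0.0034,0,0.0085]]' --twist '[[0,0,0],[0,0,0],[0,0,0],[0,0,0],[0,0,0],[0,0,0]]'

```text
t: 17.9
tool_pos: [0.6313, -0.0653, 0.0575]
ee_rot: [0.646, 0.74, 0.125, -0.142]
contact_force: [-1.2, 0.6, -4.2]
grip_width: 0.219
gripper_force: 118.0
```

```bash
python3 st.py
```

```text
17.9 pos [ 0.6313 -0.0653  0.0575] F [-1.2  0.6 -4.2] M [-0.94 -0.04 -0.04] rot [[-0.126, 0.991, -0.048], [0.92, 0.135, 0.368], [0.371, 0.002, -0.929]] j [-0.27  0.63 -0.08  1.01  0.35  1.14] 0.2191059774597526 118.02943695278373
```

send_rows --offset '[[-0.0007,0,0.002],[-0.0015,0,0.0035],[-0.002,0,0.005],[-0.0023,0,0.006],[-0.0023,0,0.006]]' --twist '[[0,0,0],[0,0,0],[0,0,0],[0,0,0],[0,0,0]]'

```text
t: 18.52
tool_pos: [0.6317, -0.0654, 0.0542]
ee_rot: [0.646, 0.74, 0.126, -0.141]
contact_force: [-7.1, -4.1, 16.2]
grip_width: 0.218
gripper_force: 120.2
```

```bash
python3 st.py
```

```text
18.525 pos [ 0.6317 -0.0654  0.0542] F [-7.1 -4.1 16.2] M [0.41 1.45 0.85] rot [[-0.126, 0.991, -0.046], [0.92, 0.134, 0.369], [0.372, 0.004, -0.928]] j [-0.27  0.63 -0.09  1.    0.35  1.14] 0.2183788295614567 120.19424380967394
```

send_rows --offset '[[0,-0.002,0],[0,-0.003,0.0005],[0,-0.003,0.0005]]' --twist '[[0,0,0],[0,0,0],[0,0,0]]'

```text
t: 18.9
tool_pos: [0.6307, -0.0654, 0.0539]
ee_rot: [0.646, 0.74, 0.127, -0.14]
contact_force: [-0.4, -1.9, 12.0]
grip_width: 0.216
gripper_force: 119.5
```

```bash
python3 st.py
```

```text
18.9 pos [ 0.6307 -0.0654  0.0539] F [-0.4 -1.9 12. ] M [0.37 0.23 0.15] rot [[-0.127, 0.991, -0.043], [0.92, 0.134, 0.369], [0.371, 0.008, -0.928]] j [-0.27  0.63 -0.09  1.    0.35  1.14] 0.21600499488012587 119.51093919749837
```

send_rows --offset '[[0,0,0],[0,0,0],[0,0,0],[0,0,-0.03],[0,0,-0.08],[0,0,-0.13],[0,0,-0.14]]' --twist '[[0,0,0],[0,0,0],[0,0,0],[0,0,0],[0,0,0],[0,0,0],[0,0,0]]' --claw 0.05

```text
t: 19.77
tool_pos: [0.6371, -0.1184, 0.1843]
ee_rot: [0.646, 0.74, 0.126, -0.139]
contact_force: [0.6, -0.1, -0.3]
grip_width: 0.583
gripper_force: 0.0
```

```bash
python3 st.py; python3 - <<'E'
from plan import *
rel(None,tgt(7.75,-45),n=8,ps=[(.62,-.01,.18),(.6074,.1078,.1068)])
k=calibration('wrist');save('wrist','wrist5.png')
for l in('cradle','pestle_a'):
  for d in landmark_of('wrist',l):print(l,d['p'],d['position'],at_z('wrist',d['position'],.046,k))
E
```

```text
19.775 pos [ 0.6371 -0.1184  0.1843] F [ 0.6 -0.1 -0.3] M [-0.36 -0.04  0.05] rot [[-0.127, 0.991, -0.043], [0.921, 0.134, 0.366], [0.368, 0.007, -0.93]] j [-0.34  0.57  0.12  1.3   0.34  1.07] 0.5831298566614381 0.0
offset [[0.025, -0.001, 0.011], [0.05, -0.001, 0.022], [0.075, -0.002, 0.033], [0.1, -0.002, 0.044], [0.121, -0.002, 0.072], [0.142, -0.001, 0.1], [0.163, -0.0, 0.128], [0.184, 0.0, 0.156]]
twist [[0.1, -8.3, -0.0], [0.1, -16.7, -0.0], [0.2, -25.0, -0.1], [0.2, -33.3, -0.1], [0.3, -41.6, -0.1], [0.3, -50.0, -0.1], [0.4, -58.3, -0.1], [0.4, -66.6, -0.1]]
cradle 0.69 [324.1, 132.5] [ 0.62251538 -0.00697453  0.046     ]
pestle_a 0.87 [267.8, 334.0] [ 0.5959334  -0.19936431  0.046     ]
pestle_a 0.75 [325.3, 132.6] [ 0.62362502 -0.00691966  0.046     ]
pestle_a 0.63 [104.4, 297.7] [ 0.40853084 -0.20634199  0.046     ]
```

View pics/wrist5.png

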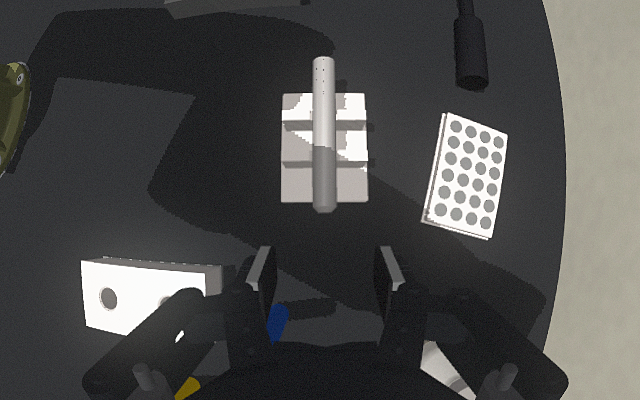

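send_rows --offset '[[0.025,-0.001,0.011],[0.05,-0.001,0.022],[0.075,-0.002,0.033],[0.1,-0.002,0.044],[0.121,-0.002,0.072],[0.142,-0.001,0.1],[0.163,0,0.128],[0.184,0,0.156]]' --twist '[[0.1,-8.3,0],[0.1,-16.7,0],[0.2,-25,-0.1],[0.2,-33.3,-0.1],[0.3,-41.6,-0.1],[0.3,-50,-0.1],[0.4,-58.3,-0.1],[0.4,-66.6,-0.1]]'

```text
t: 20.92
tool_pos: [0.6032, 0.1111, 0.1026]
ee_rot: [0.606, 0.697, -0.254, 0.288]
contact_force: [0.8, -0.1, 0.1]
grip_width: 0.587
gripper_force: 0.0
```

send_rows --offset '[[0,0,0],[0,0,0]]' --twist '[[0,0,0],[0,0,0]]'

```text
t: 21.18
tool_pos: [0.6034, 0.1098, 0.1025]
ee_rot: [0.606, 0.698, -0.253, 0.286]
contact_force: [0.5, -0.9, 0.8]
grip_width: 0.585
gripper_force: 0.0
```

```bash
python3 st.py; python3 - <<'E'
from plan import *
rel(None,tgt(7.75,-45),n=3,ps=[(.615,.0517,.0502)])
E
```

```text
21.175 pos [0.6034 0.1098 0.1025] F [ 0.5 -0.9  0.8] M [0.72 0.1  0.02] rot [[-0.102, 0.991, 0.091], [0.701, 0.137, -0.7], [-0.706, -0.007, -0.708]] j [ 0.51  0.69 -0.06  1.18 -0.71  2.08] 0.585201530526643 0.0
offset [[-0.002, 0.001, 0.026], [-0.003, 0.003, 0.053], [-0.005, 0.004, 0.079]]
twist [[-0.1, -0.0, 0.1], [-0.2, -0.1, 0.3], [-0.2, -0.1, 0.4]]
```

send_rows --offset '[[-0.003,0.003,0.026],[-0.004,0.004,0.053],[-0.005,0.004,0.072],[-0.005,0.004,0.079],[-0.005,0.004,0.079]]' --twist '[[0,0,0],[0,0,0],[0,0,0],[0,0,0],[0,0,0]]'

```text
t: 21.8
tool_pos: [0.6164, 0.0505, 0.0529]
ee_rot: [0.608, 0.696, -0.252, 0.286]
contact_force: [-0.4, -0.2, -0.1]
grip_width: 0.585
gripper_force: 0.0
```

```bash
python3 st.py
```

```text
21.8 pos [0.6164 0.0505 0.0529] F [-0.4 -0.2 -0.1] M [ 0.78  0.12 -0.03] rot [[-0.097, 0.991, 0.092], [0.703, 0.133, -0.699], [-0.705, -0.003, -0.71]] j [ 0.42  0.7  -0.16  0.99 -0.74  1.97] 0.5851449784574252 0.0
```

send_rows --offset '[[0.0015,0,0.0015],[0.0015,0,0.0015]]' --twist '[[0,0,0],[0,0,0]]'

```text
t: 22.05
tool_pos: [0.6164, 0.0522, 0.0499]
ee_rot: [0.607, 0.697, -0.252, 0.286]
contact_force: [-0.3, -0.1, -0.3]
grip_width: 0.585
gripper_force: 0.0
```

send_rows --offset '[[0,0,0],[0,0,0],[0,0,0],[0,0,0],[0,0,0]]' --twist '[[0,0,0],[0,0,0],[0,0,0],[0,0,0],[0,0,0]]' --claw 0.0 --squeeze 120

```text
t: 22.68
tool_pos: [0.6146, 0.0516, 0.0495]
ee_rot: [0.607, 0.698, -0.254, 0.285]
contact_force: [-6.6, 1.6, 4.0]
grip_width: 0.224
gripper_force: 117.0
```

```bash
python3 st.py
```

```text
22.675 pos [0.6146 0.0516 0.0495] F [-6.6  1.6  4. ] M [ 0.28  0.93 -1.06] rot [[-0.102, 0.991, 0.09], [0.702, 0.136, -0.7], [-0.705, -0.008, -0.709]] j [ 0.42  0.71 -0.16  0.99 -0.74  1.97] 0.22390330400795688 116.95522400317714
```

send_rows --offset '[[-0.01,0,-0.01],[-0.035,0,-0.035],[-0.065,0,-0.065],[-0.095,0,-0.095],[-0.106,0,-0.106],[-0.106,0,-0.106]]' --twist '[[0,0,0],[0,0,0],[0,0,0],[0,0,0],[0,0,0],[0,0,0]]'

```text
t: 23.42
tool_pos: [0.6173, 0.0517, 0.1997]
ee_rot: [0.608, 0.697, -0.251, 0.286]
contact_force: [0.3, 0.7, -6.4]
grip_width: 0.22
gripper_force: 118.1
```

```bash
python3 st.py; python3 - <<'E'
from plan import *
rel(None,tgt(7.75,45),n=14,ps=[(.56,.12,.24),(.513,.19,.24)])
E
```

```text
23.425 pos [0.6173 0.0517 0.1997] F [ 0.3  0.7 -6.4] M [ 1.67  0.2  -0.04] rot [[-0.098, 0.991, 0.093], [0.703, 0.135, -0.698], [-0.704, -0.003, -0.71]] j [ 0.42  0.55 -0.04  1.26 -0.74  1.97] 0.22039920846795993 118.1252028036397
offset [[0.004, -0.007, -0.012], [0.007, -0.014, -0.023], [0.011, -0.02, -0.035], [0.014, -0.027, -0.047], [0.018, -0.034, -0.058], [0.022, -0.041, -0.07], [0.025, -0.048, -0.082], [0.033, -0.053, -0.089], [0.041, -0.058, -0.097], [0.048, -0.064, -0.104], [0.056, -0.069, -0.112], [0.064, -0.074, -0.12], [0.071, -0.079, -0.127], [0.079, -0.085, -0.135]]
twist [[-0.0, 6.4, 0.0], [-0.0, 12.8, 0.0], [-0.0, 19.2, 0.0], [-0.1, 25.6, 0.0], [-0.1, 32.1, 0.0], [-0.1, 38.5, 0.0], [-0.1, 44.9, 0.0], [-0.1, 51.3, 0.0], [-0.1, 57.7, 0.0], [-0.1, 64.1, 0.0], [-0.1, 70.5, 0.0], [-0.2, 76.9, 0.0], [-0.2, 83.3, 0.0], [-0.2, 89.8, 0.0]]
```

send_rows --offset '[[0.004,-0.007,-0.012],[0.007,-0.014,-0.023],[0.011,-0.02,-0.035],[0.014,-0.027,-0.047],[0.018,-0.034,-0.058],[0.022,-0.041,-0.07],[0.025,-0.048,-0.082]]' --twist '[[0,6.4,0],[0,12.8,0],[0,19.2,0],[0,25.6,0],[0,32.1,0],[0,38.5,0],[0,44.9,0]]'

```text
t: 24.3
tool_pos: [0.5579, 0.1195, 0.2378]
ee_rot: [0.657, 0.754, -0.002, -0.004]
contact_force: [-0.4, -0.4, -5.2]
grip_width: 0.224
gripper_force: 117.8
```

```bash
python3 st.py; python3 - <<'E'
from plan import *
rel(None,tgt(7.75,45),n=7,ps=[(.513,.19,.24)])
E
```

```text
24.3 pos [0.5579 0.1195 0.2378] F [-0.4 -0.4 -5.2] M [ 0.12 -0.04 -0.02] rot [[-0.136, 0.991, -0.009], [0.991, 0.136, 0.002], [0.003, -0.008, -1.0]] j [ 0.21  0.27 -0.14  1.16  0.    1.64] 0.22425717721620758 117.80692390515469
offset [[0.011, -0.005, -0.0], [0.022, -0.01, -0.0], [0.033, -0.015, -0.001], [0.043, -0.02, -0.001], [0.054, -0.025, -0.001], [0.065, -0.03, -0.001], [0.076, -0.035, -0.002]]
twist [[-0.1, 6.4, -0.0], [-0.1, 12.8, -0.0], [-0.2, 19.2, -0.1], [-0.3, 25.6, -0.1], [-0.3, 32.0, -0.1], [-0.4, 38.4, -0.1], [-0.5, 44.8, -0.2]]
```

send_rows --offset '[[0.011,-0.005,0],[0.022,-0.01,0],[0.033,-0.015,-0.001],[0.043,-0.02,-0.001],[0.054,-0.025,-0.001],[0.065,-0.03,-0.001],[0.076,-0.035,-0.002],[0.076,-0.035,-0.002]]' --twist '[[0,6.4,0],[0,12.8,0],[0,19.2,0],[0,25.6,0],[-0.1,32,0],[-0.2,38.4,0],[-0.2,44.8,0],[-0.2,44.8,0]]'

```text
t: 25.3
tool_pos: [0.5124, 0.1889, 0.2382]
ee_rot: [0.61, 0.695, 0.247, -0.289]
contact_force: [-1.0, -0.2, -4.2]
grip_width: 0.221
gripper_force: 117.9
```

```bash
python3 st.py; python3 - <<'E'
from plan import *
rel(None,tgt(7.75,45),n=1,ps=[(.5128,.2143,.22)])
f=save('scene','scene6.png');g=save('side','side6.png');w=save('wrist','wrist6.png')
a=cv2.resize(f[130:330,350:510],(300,375),interpolation=3);b=cv2.resize(g[30:240,130:290],(286,375),interpolation=3)
c=cv2.resize(w[:,120:520],(200,200))
cv2.imwrite('pics/c6.png',np.hstack([a,b,cv2.copyMakeBorder(c,0,175,0,0,0)])[:,:,::-1])
for n,v in(('scene',f),('side',g)):
    k=calibration(n)
    for p in ((.513,.194,.236+.02),(.513,.194,.236-.13)):
        q=R.from_quat(k['orientation']).inv().apply(np.array(p)-k['xyz']);print(n,k['fx']*q[0]/q[2]+k['cx'],k['fy']*q[1]/q[2]+k['cy'])
E
```

```text
25.3 pos [0.5124 0.1889 0.2382] F [-1.  -0.2 -4.2] M [-1.43 -0.21 -0.05] rot [[-0.088, 0.991, -0.1], [0.705, 0.133, 0.696], [0.703, -0.009, -0.711]] j [-0.04  0.32 -0.3   1.14  0.76  1.32] 0.22106004125083134 117.87465496687219
offset [[0.005, 0.004, 0.031]]
twist [[-0.3, 0.3, -0.4]]
scene 429.8677513976199 187.7493312172368
scene 412.82989986267785 244.82059502621792
side 211.77039868643897 92.98869362325728
side 220.27762085291644 159.09272236558667
```

View pics/c6.png

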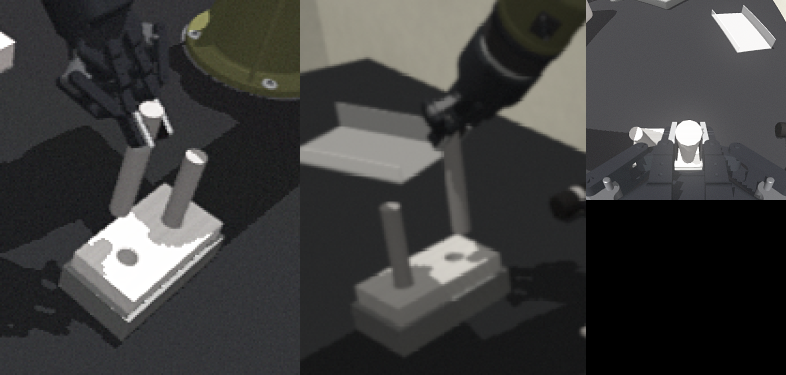

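send_rows --offset '[[0.003,0.002,0.015],[0.005,0.004,0.031],[0.005,0.004,0.031],[-0.003,0.004,0.039],[-0.009,0.004,0.045],[-0.0125,0.004,0.0485],[-0.0125,0.004,0.0485]]' --twist '[[0,0.3,0],[0,0.3,0],[0,0.3,0],[0,0.3,0],[0,0.3,0],[0,0.3,0],[0,0.3,0]]'

```text
t: 26.32
tool_pos: [0.5146, 0.2156, 0.1986]
ee_rot: [0.608, 0.695, 0.252, -0.29]
contact_force: [0.3, 0.9, -4.3]
grip_width: 0.223
gripper_force: 118.0
```

```bash
python3 st.py
```

```text
26.325 pos [0.5146 0.2156 0.1986] F [ 0.3  0.9 -4.3] M [-1.34 -0.17  0.02] rot [[-0.092, 0.991, -0.097], [0.699, 0.134, 0.702], [0.709, -0.003, -0.705]] j [ 0.    0.35 -0.36  1.    0.78  1.38] 0.2231046787411569 117.99696831498295
```

send_rows --offset '[[-0.0006,-0.0016,-0.0006],[-0.0034,-0.0016,0.002],[-0.006,-0.0016,0.005],[-0.009,-0.0016,0.008],[-0.009,-0.0016,0.008]]' --twist '[[0,0,0],[0,0,0],[0,0,0],[0,0,0],[0,0,0]]'

```text
t: 26.95
tool_pos: [0.513, 0.215, 0.1867]
ee_rot: [0.608, 0.695, 0.252, -0.29]
contact_force: [-0.9, 0.2, -4.6]
grip_width: 0.219
gripper_force: 118.0
```

```bash
python3 st.py
```

```text
26.95 pos [0.513  0.215  0.1867] F [-0.9  0.2 -4.6] M [-1.36 -0.17 -0.01] rot [[-0.093, 0.991, -0.097], [0.699, 0.134, 0.702], [0.709, -0.002, -0.705]] j [ 0.    0.36 -0.38  0.97  0.78  1.38] 0.21926984161273416 118.0023363546934
```

send_rows --offset '[[-0.0043,0,0.0043],[-0.0085,0,0.0085],[-0.0128,0,0.0127],[-0.017,0,0.017],[-0.02,0,0.02],[-0.023,0,0.023],[-0.023,0,0.023]]' --twist '[[0,0,0],[0,0,0],[0,0,0],[0,0,0],[0,0,0],[0,0,0],[0,0,0]]'

```text
t: 27.82
tool_pos: [0.513, 0.2151, 0.1543]
ee_rot: [0.608, 0.695, 0.252, -0.29]
contact_force: [0.4, -0.1, -4.3]
grip_width: 0.23
gripper_force: 118.0
```

```bash
python3 st.py
```

```text
27.825 pos [0.513  0.2151 0.1543] F [ 0.4 -0.1 -4.3] M [-1.32 -0.2   0.01] rot [[-0.093, 0.991, -0.097], [0.699, 0.134, 0.702], [0.709, -0.002, -0.705]] j [ 0.    0.39 -0.41  0.91  0.78  1.38] 0.22968477393941686 118.00227954634465
```

send_rows --offset '[[-0.0011,0,0.0011],[-0.0021,0,0.0021],[-0.003,0,0.003],[-0.0036,0,0.0036],[-0.0036,0,0.0036]]' --twist '[[0,0,0],[0,0,0],[0,0,0],[0,0,0],[0,0,0]]'

```text
t: 28.45
tool_pos: [0.5132, 0.2151, 0.1494]
ee_rot: [0.608, 0.695, 0.252, -0.29]
contact_force: [0.1, 0.2, -4.9]
grip_width: 0.221
gripper_force: 118.0
```

```bash
python3 st.py
```

```text
28.45 pos [0.5132 0.2151 0.1494] F [ 0.1  0.2 -4.9] M [-1.39 -0.14 -0.04] rot [[-0.093, 0.991, -0.096], [0.699, 0.134, 0.702], [0.709, -0.002, -0.705]] j [ 0.    0.4  -0.41  0.89  0.78  1.38] 0.22139785695080602 118.00073141232133
```

send_rows --offset '[[-0.0007,0,0.0007],[-0.0014,0,0.0014],[-0.0021,0,0.0021],[-0.0021,0,0.0021]]' --twist '[[0,0,0],[0,0,0],[0,0,0],[0,0,0]]'

```text
t: 28.95
tool_pos: [0.5136, 0.2154, 0.1475]
ee_rot: [0.608, 0.695, 0.253, -0.29]
contact_force: [-1.9, -1.1, 4.2]
grip_width: 0.223
gripper_force: 118.7
```

```bash
python3 st.py
```

```text
28.95 pos [0.5136 0.2154 0.1475] F [-1.9 -1.1  4.2] M [-0.4   0.44  0.24] rot [[-0.094, 0.991, -0.095], [0.698, 0.134, 0.704], [0.71, -0.001, -0.704]] j [ 0.    0.4  -0.42  0.89  0.78  1.38] 0.2229456982470289 118.72674210229889
```

Seated at the predicted height. Releasing and retreating along the tool axis.

send_rows --offset '[[0,0,0],[0,0,0],[0,0,0],[0,0,-0.03],[0,0,-0.07],[0,0,-0.12],[0,0,-0.16],[0,0,-0.16]]' --twist '[[0,0,0],[0,0,0],[0,0,0],[0,0,0],[0,0,0],[0,0,0],[0,0,0],[0,0,0]]' --claw 0.045

```text
t: 29.95
tool_pos: [0.5305, 0.101, 0.2611]
ee_rot: [0.608, 0.695, 0.253, -0.288]
contact_force: [-0.0, -0.3, -1.3]
grip_width: 0.525
gripper_force: 0.0
```

```bash
python3 st.py; python3 - <<'E'
from h import *
f=save('scene','scene7.png');g=save('side','side7.png')
a=cv2.resize(f[190:320,370:480],(400,473),interpolation=3);b=cv2.resize(g[110:240,150:260],(400,473),interpolation=3)
cv2.imwrite('pics/c7.png',np.hstack([a,b])[:,:,::-1])
for n,(x0,y0) in(('scene',(370,190)),('side',(150,110))):
    k=calibration(n)
    for w in((.433,.2073),(.5125,.2185)):
      for z in(.164,.1685):
        q=R.from_quat(k['orientation']).inv().apply(np.array([*w,z])-k['xyz']);print(n,z,'crop px',(k['fx']*q[0]/q[2]+k['cx']-x0)*3.64,(k['fy']*q[1]/q[2]+k['cy']-y0)*3.64)
E
```

```text
29.95 pos [0.5305 0.101  0.2611] F [-0.  -0.3 -1.3] M [-0.67 -0.04 -0.01] rot [[-0.094, 0.991, -0.092], [0.7, 0.131, 0.702], [0.708, 0.002, -0.706]] j [-0.2   0.38 -0.16  1.34  0.73  1.12] 0.5246478697704294 0.0
scene 0.164 crop px 306.6949776751743 84.51763583288194
scene 0.1685 crop px 308.9963377381226 78.5204695308439
scene 0.164 crop px 212.64452480486793 156.95646226568985
scene 0.1685 crop px 214.64166377747998 150.9509982749637
side 0.164 crop px 108.71056484913642 127.04881065980553
side 0.1685 crop px 107.3736970739474 119.75442709669139
side 0.164 crop px 220.02536026920495 77.80781908415857
side 0.1685 crop px 219.06319004723508 70.80453879588443
```

View pics/c7.png

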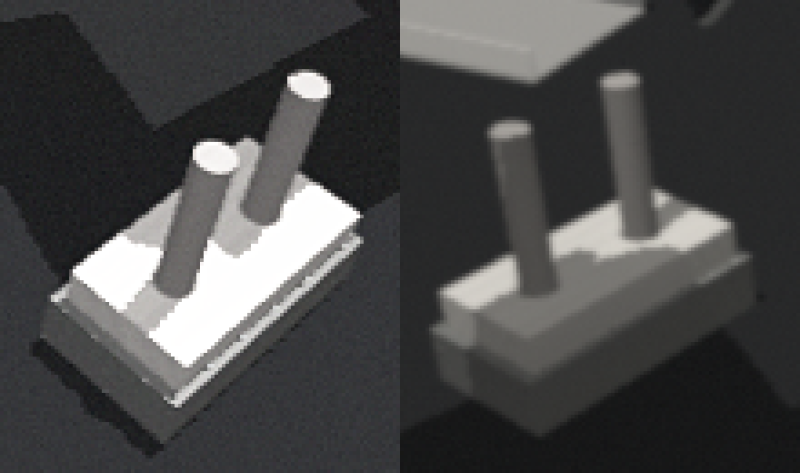

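Both tops are square and at the seated height: scene crop (309,85) and (214,158), side crop (111,129) and (221,81), which match the z = 0.164 predictions. Handing in.

```bash
python3 -c "
from cell import *
print(job_done())"
```

```text
the job is handed in; nothing more can be done
None
```

Both pestles stand chamfered end down and fully seated in the block's two wells, as checked by height in the scene and side camera pictures; I handed the job in at about 30 s, and the call returned no verdict.

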